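# Press a brass base down into a spring-loaded soldering jig

### The arm

A 6-joint arm with a two-finger parallel gripper is mounted at the origin on the work surface. World frame = base frame: x ahead of the robot, y to its left, z up, the work surface at z = 0. Lengths are in m, angles in rad, forces in N, time in s.
With the tool pointing down it reaches from about 0.4 to 0.925 m from the base axis. Payload 12.5 kg.
Tool frame: the origin (TCP) lies where the fingers leave the gripper's body, on its centre line; the fingertips stand 78 mm ahead of it and the grasp point (between the pads) lies 59 mm ahead of it (ctrl.tip_extent is the distance from the TCP to the fingertips, in m); z points along the fingers, y is the direction in which the jaws open and shut (so a half turn about z gives the same grasp; the last joint's range is limited). The gripper opens to 95 mm and grips with 3 to 60 N. Pads are 20 mm wide; open, the fingers measure 119 mm over their backs; the gripper's body (75 mm by 180 mm) begins 59 mm behind the grasp point.
Start: joints at [-1.389, 0.491, 1.559, -0, 1.092, -0.106], TCP at [0.177, -0.599, 0.292] pointing down, gripper open.
Joint ranges: [-3.1, 3.1], [-0.84, 2.19], [0.05, 2.79], [-1.13, 4.28], [0.06, 2.93], [-2.69, 2.69]. Speed limits (rad/s): [2.22, 2.22, 2.79, 3.14, 3.14, 3.14].

### API

Orientations are given as a unit quaternion [w, x, y, z].
In Python, from station import status, viewer, ticket, ctrl gives the robot as it stands. The module is installed in compiled form; this text tells all that it offers.
- The arm moves only by the tool drive_tool, never from a script. Its argument "targets" is a list of rows, each a list of 5 numbers: the shift along the tool's x, y, z in mm, then the turn about the tool's z in degrees, then the finger opening in mm, from 0 to 95.1. In form: [[x, y, z, twist, grip], ...]. A call has 1 to 20 rows; each row is the pose to reach, as a shift and turn from the pose commanded when the call began, along the tool's axes at that moment; what a row does not reach only later rows make up. A row lasts 1/8 s, in which the tool goes at most 62.5 mm and 10.7 degrees, less where a joint would pass 70% of its speed; a pose out of reach is approached as far as the arm can. A call with a gripper value outside its range is refused whole. The fingers move at their own pace and stop on an object; the grip force is fixed at half the most. Time passes only in rows, so rows that repeat a pose let the fingers close. It gives the time, the measured TCP pose, the force and the opening at its end, in the units of the state.
- status.get_obs(): the state, without advancing time (a new reading comes with each control period).
- viewer.camera(name): name is "side" or "top"; returns the picture (480x640x3 uint8, red, green, blue); there is no depth.
- viewer.calibration(name): a dict with "intrinsics" (3x3 intrinsics, pixels), "distortion" ([k1, k2, p1, p2, k3] as OpenCV has them; the pictures are not rectified), "world_from_camera" (4x4, takes a point from camera to world coordinates). Camera axes: x right, y down, z forward; pixel columns grow to the right and rows downward; lengths in m; the calibration is good to about 2 mm. A picture is of the moment at which its call begins. calibration takes no time and is no camera call.
- ticket.hand_in(): hands the job in, once; it reports no verdict.
The state is a dict: "time": time; "qpos": joint angles; "qd": joint speeds; "effort": joint torques, N m; "position": TCP position; "tool_rot": TCP orientation; "ft_force": force on the tool from outside, world axes, zero at the start; "wrist_torque": the same for the moment, N m; "width": finger opening in m.
Only numpy, scipy, OpenCV 4.12 (cv2) and the standard library are available. Lean on these libraries where they do the work, as an engineer would, in place of code of your own. Each camera call takes 0.05 s, during which the arm holds its last target.

### The job

Take the flat hand tamper from its wooden stand, set it on the middle of the brass disc lying in the soldering jig and press squarely down, keeping the disc level, until the sprung plate bottoms out. Keep 15 to 22 N on it there for one second (never over 30 N) so that all three spring catches snap over the disc. Then stand the tamper back upright in the recess of its stand and let go; do not touch the cleaned brass with the gripper, and leave everything else where it lies.

Things in the scene. Friction and masses are not known exactly. Their poses are not given: they have to be found in the camera images.
- jig: Soldering jig, fixed to the bench: dark steel base 150 x 150 x 10 mm; on it three blue catch blocks (26 x 24 mm, tops 52 mm above the bench, inner faces 35 mm from the axis) and three 6 mm guide pins (tops at 62 mm) around a round sprung plate that carries the brass disc. Origin: centre of the base's underside at bench height, on the plate's axis; z up.
- plate_top (a point): Centre of the sprung plate's top, just under the disc, 46 mm above the bench at the start. The plate can rock a few degrees; besides the disc its spring takes 2 N to start down and 6 N at the bottom. It bottoms out when the disc stands on three hidden stop screws, set anew for each job: disc 20 to 28 mm down from its start (its top 24 to 32 mm above the bench). There the force rises steeply.
- catch_level (a point): Point on the jig's axis, 34 mm above the bench, level with the flat undersides of the three brass spring catches (bevelled on top, tips 28 mm from the axis, tops at 45 mm). Pushing the disc past the catches takes about 10 N in all over some 10 mm; then they snap over its top, and once released it springs up against them and stays, its top at this level.
- disc_center (a point): Brass disc (a candlestick base), 64 mm diameter, 6 mm thick, 0.16 kg, flat, with a dark 8 mm dot in the middle, lying on the sprung plate between the guide pins at the start with its top face 52 mm above the bench. This point is its centre, 3 mm under its top face; z is its normal.
- tamper_mid (a point): Flat hand tamper, standing upright in its stand at the start: steel foot 44 mm in diameter and 12 mm thick with a flat underside, short neck, then a straight round dark wooden handle 29 mm in diameter from 24 to 108 mm above the foot's underside; 108 mm tall in all, 0.2 to 0.36 kg. This point is on its axis half-way up, 54 mm above the underside of the foot; z points up along the handle.
- tamper_face (a point): Centre of the flat underside of the tamper's foot (54 mm below tamper_mid along the handle).
- stand: Tamper's stand, fixed to the bench: wooden block 90 x 90 x 20 mm with a round recess 52 mm in diameter and 10 mm deep in its top; the recess floor is 10 mm above the bench. Origin: centre of the block's underside, below the centre of the recess.
- flux_jar: Bystander: jar with a green cap, 58 mm wide, 75 mm tall. Origin at the centre of its underside.
- hammer: Bystander: hammer lying on the bench. Origin under its middle, handle along its -x.
- screwdriver: Bystander: screwdriver lying on the bench. Origin under its middle, handle along its -x.
- copper_disc: Bystander: copper disc 64 mm wide, 6 mm thick, lying on the bench. Origin at the centre of its underside.
- wire_spool: Bystander: white spool of copper wire, 52 mm wide, 38 mm tall, standing. Origin at the centre of its underside.
- stem: Bystander: turned brass candlestick stem, 48 mm wide, 86 mm tall, standing. Origin at the centre of its underside.
- pliers: Bystander: pliers with red grips lying on the bench, about 180 mm long. Origin between the grips, jaws along +x.
Not all that is in view belongs to the job. Leave any red or turquoise look-alike of the part that bears tamper_mid alone.

How it is judged:
On the way, in this order (a step that is already met when the one before it is completed fails the run):
1. the tamper has been lifted out of its stand (z of tamper_face in the frame of stand above 0.03 m), for 0.1 s.
2. the tamper, upright on the middle of the disc (within 8 mm), holds the level disc bottomed out below the catches with a firm press (13.5 to 24 N) for a second (z of disc_center in the frame of jig below 0.0298 m and angle between disc_center's own z axis and vertical below 0.04 rad and angle between tamper_mid's own z axis and vertical below 0.06 rad and horizontal distance between tamper_face and disc_center below 0.008 m and contact force between tamper and disc between 13.5 and 24 N), for 0.9 s.
At the end, for the whole second after the job is handed in: The brass disc is held down in the jig under all three catches, level (within 0.03 rad, its top about 34 mm above the bench, at most 35.5 mm), and the tamper stands upright (within 0.05 rad) at rest on the floor of its stand's recess, released (z of disc_center in the frame of jig between 0.018 and 0.0325 m and angle between disc_center's own z axis and vertical below 0.03 rad and horizontal distance between disc_center and jig below 0.003 m and horizontal distance between tamper_face and stand below 0.008 m and z of tamper_face in the frame of stand below 0.013 m and angle between tamper_mid's own z axis and vertical below 0.05 rad and linear speed of each of tamper, disc below 0.01 m/s); the robot touches nothing.
It fails at once if the tamper bears on the disc with more than 32 N (contact force between tamper and disc above 32 N).
It fails at once if the disc is tipped by more than 0.12 rad (one edge about 8 mm lower than the other) (angle between disc_center's own z axis and vertical above 0.12 rad).
It fails at once if the gripper touches the cleaned brass disc (contact force between the fingers and disc above 0.3 N).
It fails at once if a bystander is moved by more than 30 mm (distance of any of flux_jar, hammer, screwdriver, copper_disc, wire_spool, stem, pliers from where it was at the start of the episode above 0.03 m).
It also fails if it takes over 70 s, if anything falls off the work surface, if the arm or the gripper's body presses on something with over 40 N, if the wrist force passes 120 N, or if a joint passes its speed limit or range.

## Working session

There is one attempt and no reset: what is moved stays moved. The work goes in short steps, Python scripts to look and compute and a tool call to move; the robot and the scene stay as the last step left them, time stands still between calls to the robot, and variables do not carry over. Pictures are saved under pics/ and viewed, and the job is handed in when it is done.

Besides the shell and the picture viewer there is one more tool, called after "Call:" as a command line: name --pt "numbers of a row" for each row, then --argument value for the rest. drive_tool: Moves the arm, as the interface text tells. Its arguments: {"type":"object","properties":{"targets":{"type":"array"}},"required":["targets"]}

```bash
mkdir -p pics; python3 - <<'E'
from station import status, viewer, ticket, ctrl
import cv2, numpy as np
np.set_printoptions(precision=4,suppress=True)
o=status.get_obs()
for k,v in o.items(): print(k,np.array(v))
print(ctrl.tip_extent)
for n in("side","top"):
    im=viewer.camera(n); cv2.imwrite(f"pics/{n}0.png",im[:,:,::-1])
    c=viewer.calibration(n); print(n); [print(k,np.array(v)) for k,v in c.items()]
E
```

```text
time 0.0
qpos [-1.3886  0.4915  1.5595  0.      1.0917 -0.1056]
qd [ 0.0017  0.0018 -0.0007 -0.002   0.0004 -0.    ]
effort [  0.0032 -61.264  -25.818    0.0694   0.0483  -0.0001]
position [ 0.1774 -0.5991  0.2917]
tool_rot [-0.0005  0.9897  0.1434 -0.    ]
ft_force [ 0.6891 -0.0957 -0.3158]
wrist_torque [ 0.0286 -0.0353  0.023 ]
width 0.09520412287166793
0.0776
side
intrinsics [[536.9015   0.     318.2653]
 [  0.     536.9015 239.1619]
 [  0.       0.       1.    ]]
distortion [-0.1509  0.      0.      0.      0.    ]
world_from_camera [[-0.9984 -0.0243  0.0516  0.5013]
 [-0.0548  0.6581 -0.751   1.0031]
 [-0.0157 -0.7526 -0.6583  0.9511]
 [ 0.      0.      0.      1.    ]]
top
intrinsics [[465.459    0.     320.6787]
 [  0.     465.459  237.5047]
 [  0.       0.       1.    ]]
distortion [-0.0917  0.      0.      0.      0.    ]
world_from_camera [[-0.0124 -0.987   0.1605  0.4091]
 [-0.9998  0.0101 -0.0152 -0.0188]
 [ 0.0134 -0.1607 -0.9869  1.1107]
 [ 0.      0.      0.      1.    ]]
```

View pics/side0.png

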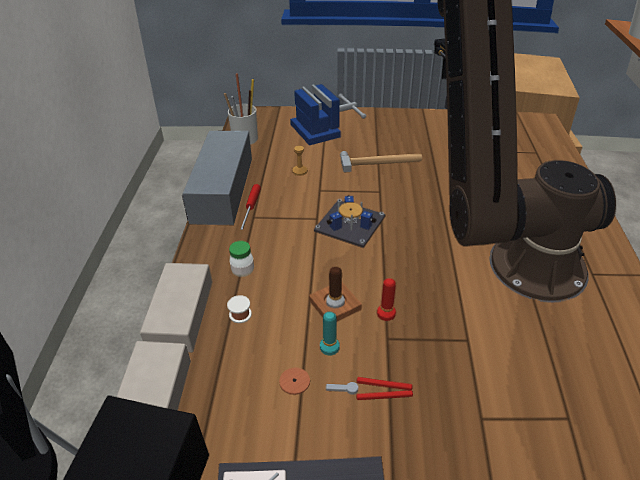

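View pics/top0.png

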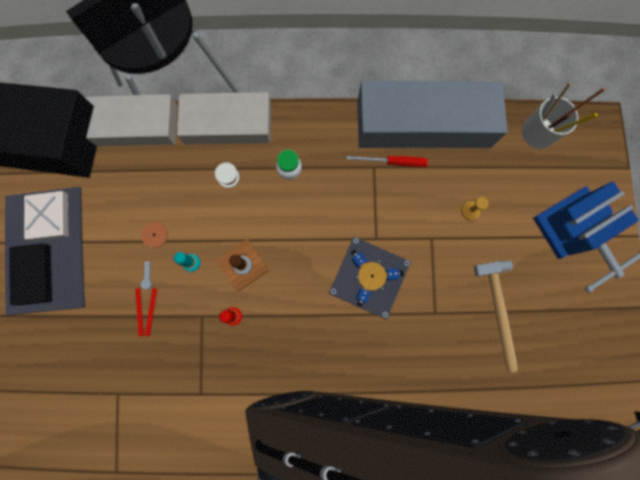

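```bash
cat > h.py <<'E'
import cv2, numpy as np
from station import status, viewer, ticket, ctrl
np.set_printoptions(precision=4,suppress=True)
C={n:{k:np.array(v) for k,v in viewer.calibration(n).items()} for n in("side","top")}
def ray(n,p):
    c=C[n]; u=cv2.undistortPoints(np.array(p,float).reshape(1,1,2),c["intrinsics"],c["distortion"])[0,0]
    T=c["world_from_camera"]; d=T[:3,:3]@np.array([*u,1]); return T[:3,3],d/np.linalg.norm(d)
def plane(n,p,z):
    o,d=ray(n,p); return o+d*(z-o[2])/d[2]
def tri(a,b):
    o1,d1=ray("side",a);o2,d2=ray("top",b)
    s=np.linalg.lstsq(np.c_[d1,-d2],o2-o1,rcond=None)[0]
    p,q=o1+s[0]*d1,o2+s[1]*d2
    return (p+q)/2,np.linalg.norm(p-q)
def proj(n,P):
    c=C[n];T=np.linalg.inv(c["world_from_camera"])
    return cv2.projectPoints(np.array(P,float).reshape(-1,1,3),cv2.Rodrigues(T[:3,:3])[0],T[:3,3],c["intrinsics"],c["distortion"])[0][:,0]
E
python3 - <<'E'
import cv2,numpy as np
def crop(n,x,y,w,h,s):
    return cv2.resize(cv2.imread(f"pics/{n}0.png")[y:y+h,x:x+w],None,fx=s,fy=s,interpolation=cv2.INTER_CUBIC)
cv2.imwrite("pics/c1.png",np.vstack([np.hstack([crop("side",300,255,70,70,5),crop("side",315,190,70,70,5)]),np.hstack([crop("top",210,230,70,58,5),crop("top",325,232,90,90,5)[ :290,:350]])]))
cv2.imwrite("pics/c2.png",crop("top",320,230,100,96,6))
E
```

```text
(no output)
```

View pics/c1.png

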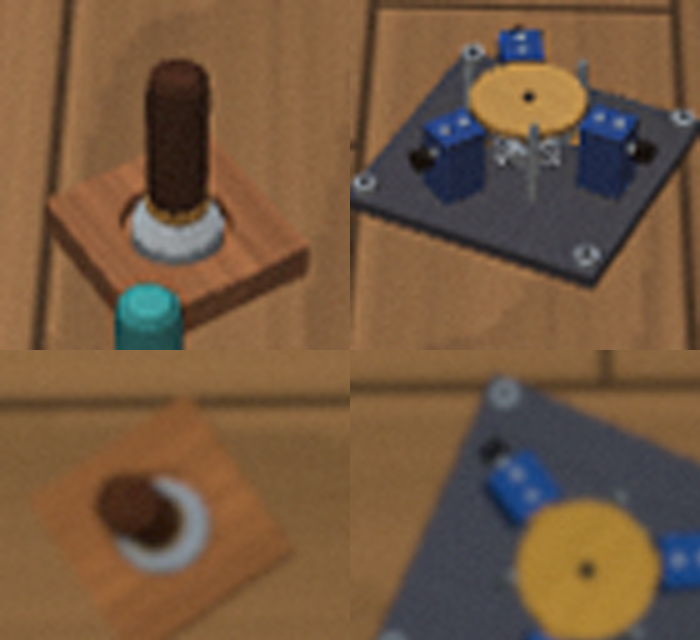

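View pics/c2.png

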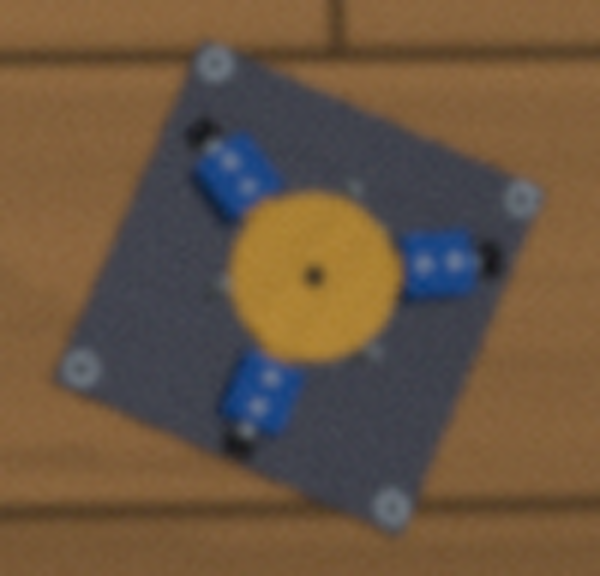

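```bash
python3 - <<'E'
from h import *
ims={n:cv2.imread(f"pics/{n}0.png") for n in C}
def comp(m,box):
    x,y,w,h=box; k=np.zeros_like(m);k[y:y+h,x:x+w]=m[y:y+h,x:x+w]
    n,l,s,c=cv2.connectedComponentsWithStats(k); i=1+np.argmax(s[1:,4]); return (l==i).astype(np.uint8),c[i],s[i]
hsv={n:cv2.cvtColor(i,cv2.COLOR_BGR2HSV) for n,i in ims.items()}
for n,b in (("side",(330,195,45,35)),("top",(350,255,45,42))):
    m,c,s=comp(cv2.inRange(hsv[n],(15,130,120),(30,255,255)),b)
    cn=max(cv2.findContours(m,0,1)[0],key=len); e=cv2.fitEllipse(cn)
    P=plane(n,e[0],.052); print("disc",n,c,s,e,P)
for n,b in (("side",(320,260,30,45)),("top",(225,248,30,35))):
    m,c,s=comp(cv2.inRange(hsv[n],(0,0,0),(30,255,85)),b); print("handle",n,c,s)
    ys,xs=np.nonzero(m)
    for r in np.unique(ys): print(r,xs[ys==r].min(),xs[ys==r].max(),end="; ")
    print()
# dot
for n,b in (("side",(345,203,14,12)),("top",(365,270,14,14))):
    g=ims[n].sum(2).astype(float);x,y,w,h=b;w_=np.clip(np.median(g[y:y+h,x:x+w])-60-g[y:y+h,x:x+w],0,None)
    yy,xx=np.mgrid[y:y+h,x:x+w]; p=((w_*xx).sum()/w_.sum(),(w_*yy).sum()/w_.sum()); print("dot",n,p,plane(n,p,.052))
p=tri((350.8,209.4),(372.2,276)); print(p)
print("handtop",plane("side",(335.6,270),.118),plane("top",(236.6,261.4),.118),tri((335.6,270),(236.6,261.4)))
# stand top mask
for n,b in (("side",(300,270,70,60)),("top",(212,235,62,60))):
    m=cv2.inRange(hsv[n],(5,110,90),(14,200,200)); x,y,w,h=b
    print(n,hsv[n][y+h//2,x:x+w:4].tolist())
E
```

```text
disc side [350.2454 208.7881] [339 195  23  22 269] ((350.711669921875, 207.5531005859375), (17.975292205810547, 22.25368881225586), 66.23251342773438) [ 0.4905 -0.1563  0.052 ]
disc top [371.845  275.7333] [359 262  28  28 600] ((371.8688049316406, 275.7411804199219), (26.789945602416992, 27.11183738708496), 135.59654235839844) [ 0.4917 -0.1508  0.052 ]
handle side [335.0054 281.9784] [329 267  13  32 370]
267 332 337; 268 331 339; 269 330 340; 270 330 341; 271 330 341; 272 330 341; 273 329 341; 274 329 341; 275 329 341; 276 329 341; 277 329 341; 278 329 341; 279 329 341; 280 329 341; 281 329 341; 282 329 341; 283 329 341; 284 329 341; 285 329 341; 286 329 341; 287 329 341; 288 329 341; 289 329 341; 290 329 341; 291 329 340; 292 329 340; 293 329 340; 294 330 341; 295 330 340; 296 331 339; 297 333 337; 298 334 334; 
handle top [237.4186 262.3023] [230 256  16  14 172]
256 232 239; 257 231 240; 258 230 241; 259 230 242; 260 230 244; 261 230 244; 262 230 245; 263 230 245; 264 231 245; 265 232 245; 266 232 245; 267 234 244; 268 236 243; 269 238 242; 
dot side (np.float64(350.51677018633
[... 197 characters left out ...]
p.float64(0.0011443912501700173))
handtop [0.5226 0.1549 0.118 ] [0.5204 0.1469 0.118 ] (array([0.522 , 0.148 , 0.1111]), np.float64(0.0015455165165259102))
side [[15, 133, 152], [15, 132, 154], [14, 135, 104], [11, 148, 81], [12, 149, 145], [12, 148, 148], [11, 159, 114], [96, 16, 164], [90, 3, 155], [18, 27, 113], [105, 13, 154], [9, 25, 131], [12, 144, 151], [12, 146, 140], [12, 153, 143], [14, 129, 146], [14, 128, 137], [14, 132, 131]]
top [[16, 139, 130], [15, 136, 131], [13, 159, 138], [13, 162, 134], [13, 160, 139], [12, 161, 68], [10, 174, 60], [11, 178, 43], [12, 182, 49], [103, 22, 142], [12, 113, 129], [13, 156, 142], [13, 160, 143], [14, 160, 134], [16, 142, 124], [16, 136, 124]]
```

```bash
python3 - <<'E'
from h import *
ims={n:cv2.imread(f"pics/{n}0.png") for n in C}
def crop(n,x,y,w,h,s):
    return cv2.resize(ims[n][y:y+h,x:x+w],None,fx=s,fy=s,interpolation=cv2.INTER_CUBIC)
cv2.imwrite("pics/c3.png",crop("top",208,232,70,66,9))
for n,b in (("side",(320,288,32,24)),("top",(228,250,30,30))):
    h=cv2.cvtColor(ims[n],cv2.COLOR_BGR2HSV); m=cv2.inRange(h,(0,0,90),(180,75,255)); x,y,w,hh=b
    ys,xs=np.nonzero(m[y:y+hh,x:x+w]);xs+=x;ys+=y
    print(n,len(xs),xs.min(),xs.max(),ys.min(),ys.max())
    for r in np.unique(ys): print(r,xs[ys==r].min(),xs[ys==r].max(),end="; ")
    print()
# predicted silhouettes for foot rim top circle & others
def circ(cx,cy,r,z):
    t=np.linspace(0,2*np.pi,72,endpoint=False);return np.c_[cx+r*np.cos(t),cy+r*np.sin(t),0*t+z]
for c in ((.5215,.148),):
    for n in C:
        for r,z in((.022,.010),(.022,.022),(.0145,.118)):
            p=proj(n,circ(*c,r,z)); print(n,z,p.min(0),p.max(0))
        print(proj(n,[[*c,.022],[*c,.118],[*c,.02]]))
E
```

```text
side 151 326 344 295 311
295 327 342; 296 327 343; 297 326 343; 298 326 344; 299 326 344; 300 326 344; 301 326 344; 302 326 343; 303 327 342; 304 328 341; 305 327 340; 306 329 338; 307 331 338; 311 329 330; 
top 149 234 251 256 274
256 241 245; 257 241 247; 258 243 248; 259 244 249; 260 245 250; 261 246 250; 262 246 251; 263 246 251; 264 246 251; 265 246 251; 266 246 251; 267 245 251; 268 234 250; 269 234 250; 270 234 249; 271 235 249; 272 236 247; 273 237 246; 274 240 243; 
side 0.01 [326.5334 293.8361] [345.1954 307.6779]
side 0.022 [326.5067 290.3786] [345.2903 304.2257]
side 0.118 [329.6483 263.3299] [342.7032 272.4406]
[[335.8926 297.2154]
 [336.1729 267.8446]
 [335.887  297.7945]]
top 0.01 [234.3917 256.7532] [252.8746 275.2145]
top 0.022 [233.5269 256.1425] [252.2084 274.8007]
top 0.118 [229.3541 254.1951] [242.8245 267.6399]
[[242.8617 265.4446]
 [236.0858 260.9032]
 [242.9905 265.5309]]
```

View pics/c3.png

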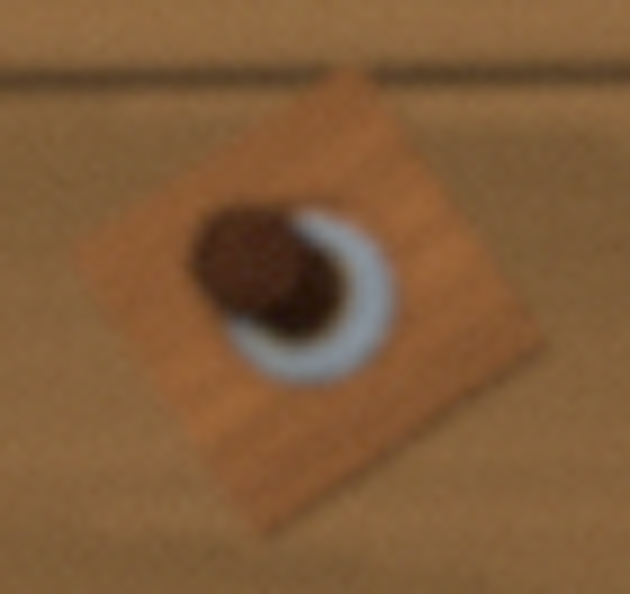

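```bash
cat >> h.py <<'E'
from scipy.spatial.transform import Rotation as Ro
def shift(P,ref=None):
    o=status.get_obs(); q=o["tool_rot"]; R=Ro.from_quat([q[1],q[2],q[3],q[0]]).as_matrix()
    return 1000*R.T@(np.array(P)-(np.array(o["position"]) if ref is None else ref))
E
python3 - <<'E'
from h import *
q=np.array([[215,62],[522,198],[391,507],[81,368]])/6+[320,230]-.42
print("jig screws",np.mean([plane("top",p,.011) for p in q],0))
s=np.array([[73,255],[350,65],[547,343],[262,540]])/9+[208,232]-.44
S=np.array([plane("top",p,.02) for p in s]); print("stand",S.mean(0),np.linalg.norm(S-np.roll(S,1,0),axis=1))
for P in ((.45,-.25,.29),(.5225,.149,.29),(.5225,.149,.144),(.4915,-.1515,.29)): print(shift(P))
E
```

```text
jig screws [ 0.4928 -0.1515  0.011 ]
stand [0.5231 0.151  0.02  ] [0.0905 0.0877 0.0907 0.0895]
[ 360.4972 -257.3977    2.0283]
[ 543.2741 -619.4056    2.4111]
[ 543.2595 -619.2586  148.411 ]
[ 428.2501 -340.066     2.1183]
```

Call:
drive_tool --pt "50 -36 0 0 70" --pt "110 -78 0 0 70" --pt "165 -118 0 0 70" --pt "215 -154 0 0 70" --pt "265 -189 0 0 70" --pt "315 -225 0 0 70" --pt "350 -257 0 0 70" --pt "380 -300 0 0 70" --pt "405 -350 0 0 70" --pt "430 -400 0 0 70" --pt "455 -450 0 0 70" --pt "480 -500 0 0 70" --pt "505 -545 0 0 70" --pt "525 -585 0 0 70" --pt "540 -610 0 0 70" --pt "543 -619 0 0 70" --pt "543 -619 0 0 70" --pt "543 -619 0 0 70"

```text
time: 2.35
position: [0.5222, 0.1474, 0.2922]
tool_rot: [0.0, 0.99, 0.143, -0.0]
ft_force: [-0.4, -0.3, -1.1]
width: 0.0702
```

```bash
python3 - <<'E'
from h import *
for n in C: 
    im=viewer.camera(n);cv2.imwrite(f"pics/{n}1.png",im[:,:,::-1])
print(status.get_obs()["qpos"],status.get_obs()["ft_force"],shift((.5225,.149,.144)))
E
```

```text
[ 0.1534  0.3744  1.761  -0.0002  1.0063  1.4378] [ 0.7213 -0.0612 -0.3663] [  0.595   -1.4899 148.2778]
```

View pics/side1.png

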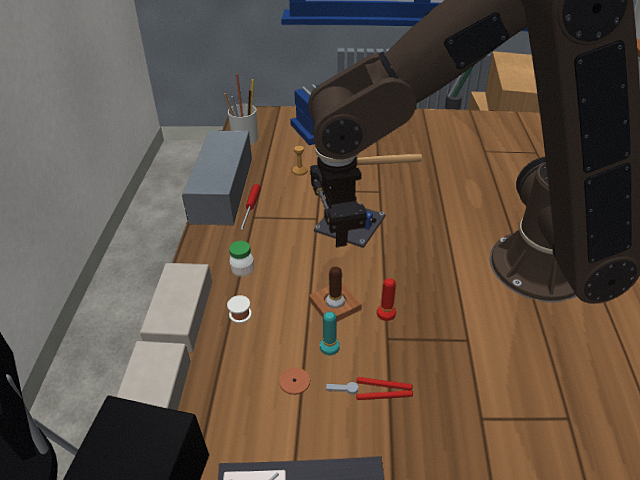

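Picture: the open gripper is above the dark tamper (side pixel 335,285), with the turquoise one at (330,333) and the red one at (388,300). The dark one in the wooden stand is the match. I'll go down.

Call:
drive_tool --pt "1 -1 50 0 70" --pt "1 -1 95 0 70" --pt "1 -1 125 0 70" --pt "1 -1 140 0 70" --pt "1 -1 148 0 70" --pt "1 -1 148 0 70"

```text
time: 3.2
position: [0.5233, 0.1495, 0.1445]
tool_rot: [0.0, 0.99, 0.143, 0.0]
ft_force: [-0.3, -0.1, 0.5]
width: 0.0701
```

```bash
python3 - <<'E'
from h import *
o=status.get_obs();print(o["position"],o["ft_force"])
a=viewer.camera("side")[:,:,::-1];b=viewer.camera("top")[:,:,::-1]
f=lambda i,x,y:cv2.resize(i[y:y+100,x:x+80],None,fx=5,fy=5)
cv2.imwrite("pics/d.png",np.hstack([f(a,295,230),f(b,205,215)]))
E
```

```text
[0.5233 0.1495 0.1445] [-0.2857 -0.1457  0.4937]
```

View pics/d.png

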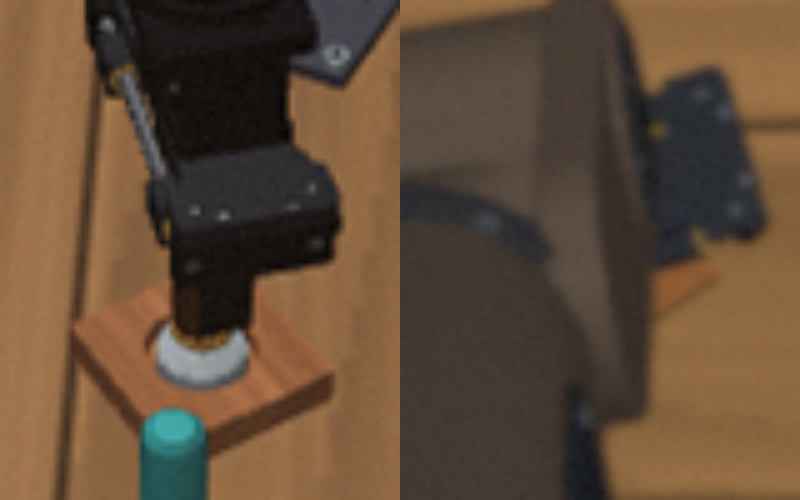

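Call:
drive_tool --pt "0 0 0 0 50" --pt "0 0 0 0 35" --pt "0 0 0 0 20" --pt "0 0 0 0 20" --pt "0 0 0 0 20" --pt "0 0 0 0 20" --pt "0 0 0 0 20"

```text
time: 4.18
position: [0.5231, 0.1496, 0.1443]
tool_rot: [0.0, 0.99, 0.143, 0.0]
ft_force: [-1.1, -0.2, 1.6]
width: 0.0286
```

Grasped at 28.6 mm (the handle is 29 mm). I'll lift it.

Call:
drive_tool --pt "0 0 -10 0 20" --pt "0 0 -30 0 20" --pt "0 0 -60 0 20" --pt "0 0 -90 0 20" --pt "0 0 -110 0 20" --pt "0 0 -120 0 20" --pt "0 0 -120 0 20" --pt "0 0 -120 0 20" --pt "0 0 -120 0 20"

```text
time: 5.3
position: [0.5229, 0.1496, 0.2634]
tool_rot: [0.0, 0.99, 0.143, -0.001]
ft_force: [0.3, -0.4, -2.9]
width: 0.0287
```

```bash
python3 - <<'E'
from h import *
o=status.get_obs();print(o["position"],o["ft_force"],o["wrist_torque"],o["width"])
a=viewer.camera("side")[:,:,::-1];cv2.imwrite("pics/side2.png",a);b=viewer.camera("top")[:,:,::-1];cv2.imwrite("pics/top2.png",b)
cv2.imwrite("pics/e.png",np.hstack([cv2.resize(a[215:315,280:380],None,fx=5,fy=5)]))
print(status.get_obs()["ft_force"],shift((.4920,-.1513,.264)),shift((.4920,-.1513,.264))-shift((.5225,.149,.264)))
E
```

```text
[0.5229 0.1496 0.2634] [ 0.2653 -0.3773 -2.8809] [-0.0055 -0.0036 -0.0021] 0.02872332875485229
[-1.019  -0.0642 -3.585 ] [-115.1294  279.7217   -0.2269] [-114.4762  279.2947    0.0951]
```

View pics/e.png

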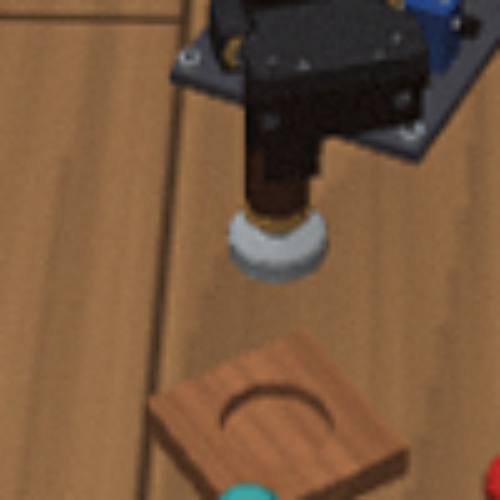

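View pics/top2.png

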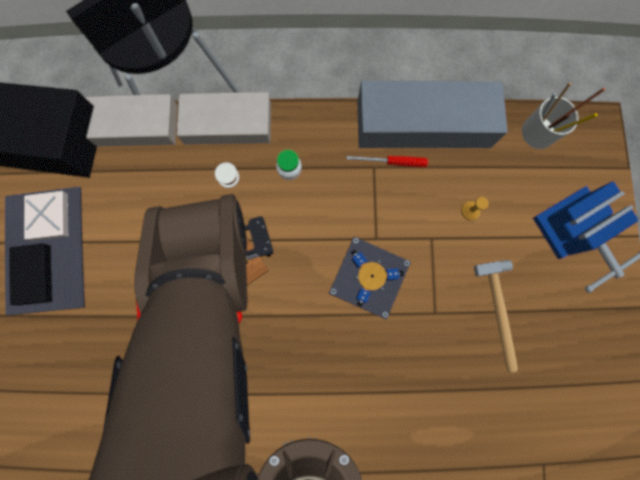

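```bash
python3 - <<'E'
from h import *
def circ(cx,cy,r,z):
    t=np.linspace(0,2*np.pi,72,endpoint=False);return np.c_[cx+r*np.cos(t),cy+r*np.sin(t),0*t+z]
for nm,c,r,z in (("face",(.5229,.1496),.022,.1294),("footTop",(.5229,.1496),.022,.1414),("recess",(.523,.1505),.026,.02)):
    p=proj("side",circ(*c,r,z)); print(nm,p.min(0),p.max(0))
im=cv2.imread("pics/side2.png");h=cv2.cvtColor(im,cv2.COLOR_BGR2HSV); m=cv2.inRange(h,(0,0,90),(180,75,255))[250:278,315:355]
ys,xs=np.nonzero(m);ys+=250;xs+=315
for r in np.unique(ys): print(r,xs[ys==r].min(),xs[ys==r].max(),end="; ")
E
```

```text
face [325.5798 257.8024] [345.5335 271.6419]
footTop [325.5435 253.8595] [345.6334 267.6849]
recess [324.1163 290.4803] [346.324  306.8902]
257 328 343; 258 327 344; 259 326 344; 260 326 344; 261 326 344; 262 325 344; 263 326 344; 264 327 344; 265 327 343; 266 328 341; 267 329 340; 268 329 337; 269 328 331; 270 330 336; 271 333 336;
```

Call:
drive_tool --pt "-10 25 0 0 20" --pt "-29 70 0 0 20" --pt "-50 120 0 0 20" --pt "-70 170 0 0 20" --pt "-90 217 0 0 20" --pt "-105 253 0 0 20" --pt "-113 272 0 0 20" --pt "-116 280 0 0 20" --pt "-116 280 0 0 20" --pt "-116 280 0 0 20" --pt "-116 280 0 0 20" --pt "-116 280 0 0 20"

```text
time: 6.9
position: [0.4914, -0.1513, 0.2643]
tool_rot: [0.0, 0.99, 0.144, 0.0]
ft_force: [0.6, -0.1, -3.4]
width: 0.0288
```

```bash
python3 - <<'E'
from h import *
o=status.get_obs();print(o["position"],o["ft_force"],o["wrist_torque"],o["width"])
a=viewer.camera("side")[:,:,::-1];cv2.imwrite("pics/side3.png",a);b=viewer.camera("top")[:,:,::-1]
cv2.imwrite("pics/f.png",np.hstack([cv2.resize(a[140:260,300:400],None,fx=4,fy=4),cv2.resize(b[210:330,310:410],None,fx=4,fy=4)]))
for i in range(4): viewer.camera("top"); print(status.get_obs()["ft_force"])
E
```

```text
[ 0.4914 -0.1513  0.2643] [ 0.5731 -0.086  -3.3906] [ 0.0038 -0.0275 -0.0433] 0.028751604998422466
[-0.221   0.5279 -2.9698]
[ 0.465  -0.1888 -3.0419]
[ 0.0609  0.0459 -3.2865]
[ 0.2131  0.5416 -3.1252]
```

View pics/f.png

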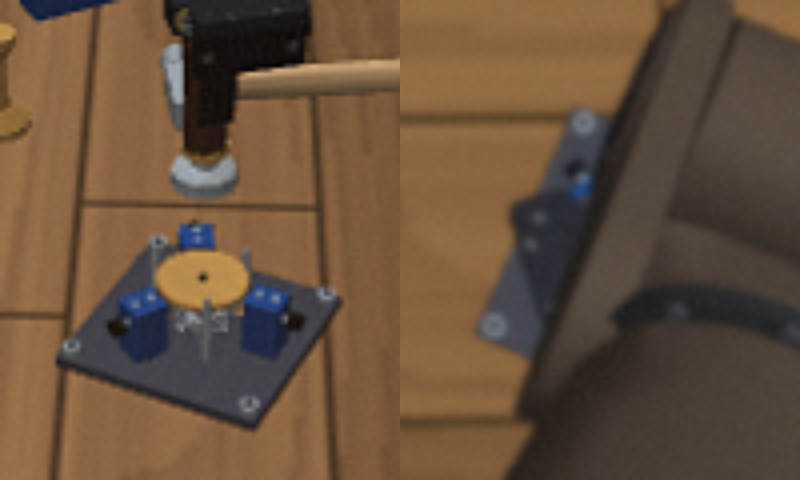

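Call:
drive_tool --pt "0 0 25 0 20" --pt "0 0 48 0 20" --pt "0 0 62 0 20" --pt "0 0 70 0 20" --pt "0 0 72 0 20" --pt "0 0 72 0 20" --pt "0 0 72 0 20"

```text
time: 8.07
position: [0.4915, -0.1519, 0.1927]
tool_rot: [0.0, 0.99, 0.143, 0.0]
ft_force: [-0.3, -0.1, -3.5]
width: 0.0285
```

```bash
python3 - <<'E'
from h import *
o=status.get_obs();print(o["position"],o["ft_force"],o["wrist_torque"],o["width"])
a=viewer.camera("side")[:,:,::-1];cv2.imwrite("pics/side4.png",a)
cv2.imwrite("pics/g.png",cv2.resize(a[175:245,315:385],None,fx=8,fy=8,interpolation=cv2.INTER_CUBIC))
def circ(cx,cy,r,z):
    t=np.linspace(0,2*np.pi,72,endpoint=False);return np.c_[cx+r*np.cos(t),cy+r*np.sin(t),0*t+z]
z=o["position"][2]-.1343
for nm,r,z in (("face",.022,z),("disc",.032,.052)):
    p=(proj("side",circ(*o["position"][:2],r,z))-[315,175])*8+4; print(nm,p.min(0),p.max(0))
E
```

```text
[ 0.4915 -0.1519  0.1927] [-0.3339 -0.1244 -3.5285] [-0.0387 -0.0399  0.0013] 0.028466457837098443
face [222.1939 218.2515] [352.0357 297.6852]
disc [192.5515 215.5594] [380.8693 331.2944]
```

View pics/g.png

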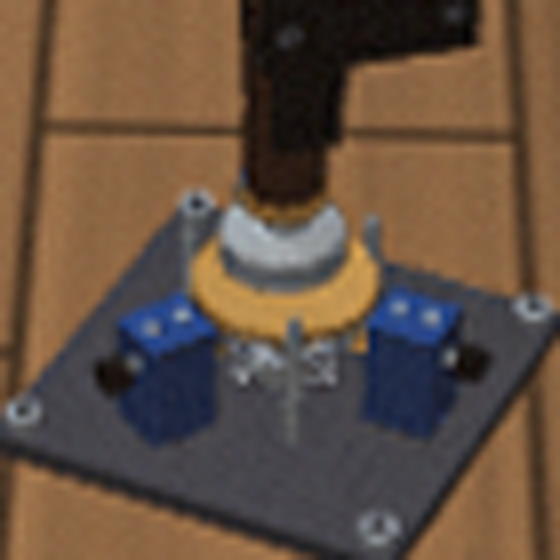

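Call:
drive_tool --pt "-0.5 -0.5 3 0 20" --pt "-0.5 -0.5 5 0 20" --pt "-0.5 -0.5 6 0 20" --pt "-0.5 -0.5 7 0 20" --pt "-0.5 -0.5 8 0 20" --pt "-0.5 -0.5 9 0 20" --pt "-0.5 -0.5 9 0 20"

```text
time: 9.0
position: [0.4907, -0.1515, 0.1832]
tool_rot: [0.0, 0.99, 0.143, 0.0]
ft_force: [-0.9, -0.2, -1.0]
width: 0.0284
```

Call:
drive_tool --pt "0 0 1.5 0 20" --pt "0 0 3 0 20" --pt "0 0 4.5 0 20" --pt "0 0 6 0 20" --pt "0 0 6 0 20"

```text
time: 9.62
position: [0.4908, -0.1515, 0.1773]
tool_rot: [0.0, 0.99, 0.143, 0.0]
ft_force: [-1.4, 0.0, 2.7]
width: 0.0283
```

```bash
python3 - <<'E'
from h import *
o=status.get_obs();print(o["position"],o["ft_force"],o["wrist_torque"],o["width"])
a=viewer.camera("side")[:,:,::-1];cv2.imwrite("pics/side5.png",a)
cv2.imwrite("pics/g2.png",cv2.resize(a[175:245,315:385],None,fx=8,fy=8,interpolation=cv2.INTER_CUBIC))
E
```

```text
[ 0.4908 -0.1515  0.1773] [-1.4143  0.0117  2.673 ] [ 0.1638  0.2669 -0.0151] 0.028341708498623764
```

View pics/g2.png

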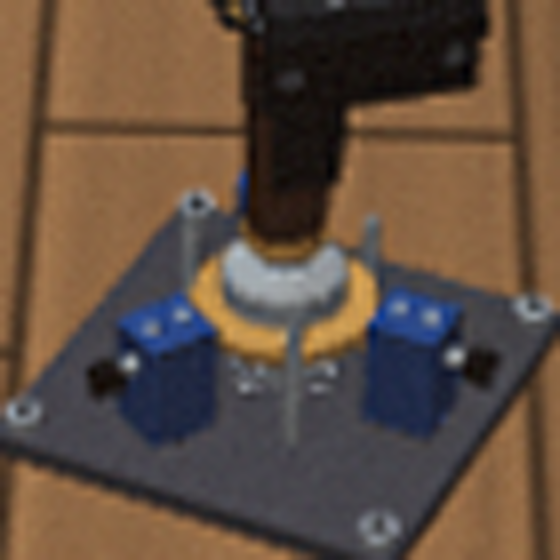

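```bash
python3 - <<'E'
from h import *
L=[]
for i in range(4):
    viewer.camera("top"); o=status.get_obs(); L.append(np.r_[o["ft_force"],o["wrist_torque"]])
print(np.array(L)); print(o["position"])
E
```

```text
[[-1.7573  1.1536  3.5419  0.2001  0.3276  0.0054]
 [-1.8202  0.3164  3.7034  0.1967  0.2829 -0.0064]
 [-1.1235  1.2802  4.1656  0.1575  0.3198 -0.0057]
 [-1.1197  0.4574  3.92    0.1603  0.308   0.0097]]
[ 0.4908 -0.1515  0.1773]
```

```bash
cat >> h.py <<'E'
def gold(im,x0=335,x1=368,y0=185,y1=235):
    # subpixel lower edge of gold per column, im BGR
    im=cv2.resize(im,None,fx=4,fy=4,interpolation=cv2.INTER_CUBIC); h=cv2.cvtColor(im,cv2.COLOR_BGR2HSV)
    m=cv2.inRange(h,(15,130,100),(30,255,255)); out={}
    for x in range(x0,x1):
        c=np.nonzero(m[y0*4:y1*4,4*x+2])[0]
        if len(c): out[x]=(y0+c.min()/4,y0+c.max()/4)
    return out
def axis_edges(im,rows):
    pass
E
python3 - <<'E'
from h import *
A=gold(cv2.imread("pics/side3.png"));B=gold(cv2.imread("pics/side4.png"));D=gold(cv2.imread("pics/side5.png"))
for x in range(336,366): print(x,A.get(x),B.get(x),D.get(x))
E
```

```text
336 (np.float64(185.5), np.float64(198.5)) None None
337 (np.float64(198.0), np.float64(198.0)) (np.float64(197.0), np.float64(197.75)) (np.float64(191.75), np.float64(192.0))
338 (np.float64(191.75), np.float64(196.0)) None (np.float64(185.25), np.float64(196.0))
339 (np.float64(190.25), np.float64(212.25)) (np.float64(188.0), np.float64(212.25)) (np.float64(185.25), np.float64(213.0))
340 (np.float64(185.25), np.float64(213.5)) (np.float64(188.25), np.float64(213.5)) (np.float64(188.0), np.float64(213.75))
341 (np.float64(185.0), np.float64(214.5)) (np.float64(187.5), np.float64(214.5)) (np.float64(185.0), np.float64(214.75))
342 (np.float64(187.5), np.float64(215.25)) (np.float64(185.5), np.float64(215.25)) (np.float64(187.25), np.float64(217.5))
343 (np.float64(194.25), np.float64(216.25)) (np.float64(185.0), np.float64(216.25)) (np.float64(185.0), np.float64(218.5))
344 (np.float64(190.25), np.float64(216.25)) (np.float64(185.0), np.float64(216.25)) (np.float64(188.5), np.float64(218.75))
345 (np.float64(189.5), np.float64(216.75)) (np.float64(199.25), np.float64(216.75)) (np.fl
[... 1820 characters left out ...]
np.float64(186.25), np.float64(218.25)) (np.float64(192.25), np.float64(214.75))
361 (np.float64(189.75), np.float64(212.75)) (np.float64(189.0), np.float64(212.75)) (np.float64(189.25), np.float64(213.25))
362 (np.float64(186.0), np.float64(198.5)) (np.float64(188.25), np.float64(196.75)) (np.float64(197.0), np.float64(197.75))
363 (np.float64(185.0), np.float64(206.25)) (np.float64(192.5), np.float64(205.5)) (np.float64(192.25), np.float64(201.5))
364 (np.float64(186.0), np.float64(204.25)) (np.float64(188.25), np.float64(200.0)) (np.float64(189.0), np.float64(206.5))
365 (np.float64(185.75), np.float64(205.25)) (np.float64(193.5), np.float64(203.5)) (np.float64(193.25), np.float64(207.0))
```

Call:
drive_tool --pt "0 0 1 0 20" --pt "0 0 2 0 20" --pt "0 0 3 0 20" --pt "0 0 4 0 20" --pt "0 0 4 0 20"

```text
time: 10.5
position: [0.4907, -0.1515, 0.173]
tool_rot: [-0.0, 0.99, 0.143, -0.0]
ft_force: [0.1, 1.0, -1.2]
width: 0.0288
```

```bash
python3 - <<'E'
from h import *
a=viewer.camera("side")[:,:,::-1];cv2.imwrite("pics/side6.png",a)
cv2.imwrite("pics/g3.png",cv2.resize(a[175:245,315:385],None,fx=8,fy=8,interpolation=cv2.INTER_CUBIC))
A=gold(cv2.imread("pics/side3.png"));D=gold(a)
print({x:float(D[x][1]-A[x][1]) for x in (343,344,345,346,347,348,353,354,355,356,357,358)})
o=status.get_obs();print(o["position"],o["ft_force"],o["wrist_torque"],o["width"])
E
```

```text
{343: 3.75, 344: 3.75, 345: 3.75, 346: 4.0, 347: 3.75, 348: 4.0, 353: 4.25, 354: 4.0, 355: 3.5, 356: 3.75, 357: 3.5, 358: 3.75}
[ 0.4907 -0.1515  0.173 ] [ 0.2958  0.7923 -0.9553] [-0.0421  0.0229 -0.0101] 0.028613839428648754
```

View pics/g3.png

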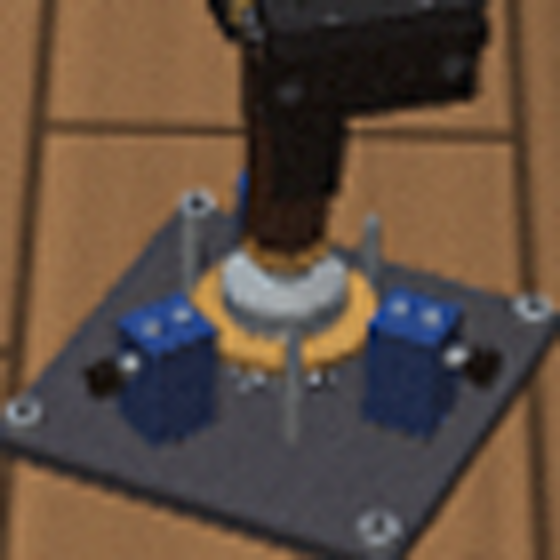

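Call:
drive_tool --pt "0 0 0.7 0 20" --pt "0 0 1.4 0 20" --pt "0 0 2.1 0 20" --pt "0 0 2.8 0 20" --pt "0 0 2.8 0 20"

```text
time: 11.18
position: [0.4907, -0.1515, 0.1702]
tool_rot: [0.0, 0.99, 0.143, -0.0]
ft_force: [1.0, 0.1, -1.7]
width: 0.0285
```

```bash
python3 - <<'E'
from h import *
a=viewer.camera("side")[:,:,::-1];cv2.imwrite("pics/side7.png",a)
A=gold(cv2.imread("pics/side3.png"));D=gold(a)
print({x:float(D[x][1]-A[x][1]) for x in (343,344,345,346,347,348,353,354,355,356,357,358)})
o=status.get_obs();print(o["position"],o["ft_force"],o["wrist_torque"],o["width"])
E
```

```text
{343: 4.75, 344: 4.75, 345: 4.5, 346: 4.75, 347: 5.0, 348: 5.0, 353: 5.5, 354: 4.5, 355: 4.25, 356: 4.75, 357: 4.5, 358: 4.75}
[ 0.4907 -0.1515  0.1702] [-0.1569  0.0811 -2.3832] [-0.0511 -0.013   0.0279] 0.028473215132183594
```

Call:
drive_tool --pt "0 0 0.5 0 20" --pt "0 0 1 0 20" --pt "0 0 1.5 0 20" --pt "0 0 2 0 20" --pt "0 0 2 0 20"

```text
time: 11.85
position: [0.4907, -0.1515, 0.1683]
tool_rot: [0.0, 0.99, 0.143, -0.0]
ft_force: [-0.6, 0.1, 1.2]
width: 0.0289
```

```bash
python3 - <<'E'
from h import *
a=viewer.camera("side")[:,:,::-1];cv2.imwrite("pics/side8.png",a)
cv2.imwrite("pics/g4.png",cv2.resize(a[175:245,315:385],None,fx=8,fy=8,interpolation=cv2.INTER_CUBIC))
A=gold(cv2.imread("pics/side3.png"));D=gold(a)
print({x:float(D[x][1]-A[x][1]) for x in (343,344,345,346,347,348,353,354,355,356,357,358)})
o=status.get_obs();print(o["position"],o["ft_force"],o["wrist_torque"],o["width"])
E
```

```text
{343: 5.0, 344: 5.25, 345: 5.25, 346: 5.5, 347: 5.25, 348: 5.25, 353: 5.5, 354: 5.25, 355: 5.25, 356: 5.25, 357: 5.0, 358: 5.25}
[ 0.4907 -0.1514  0.1683] [-0.2698 -0.1581  0.8164] [ 0.0988  0.0279 -0.0305] 0.028940013044866503
```

View pics/g4.png

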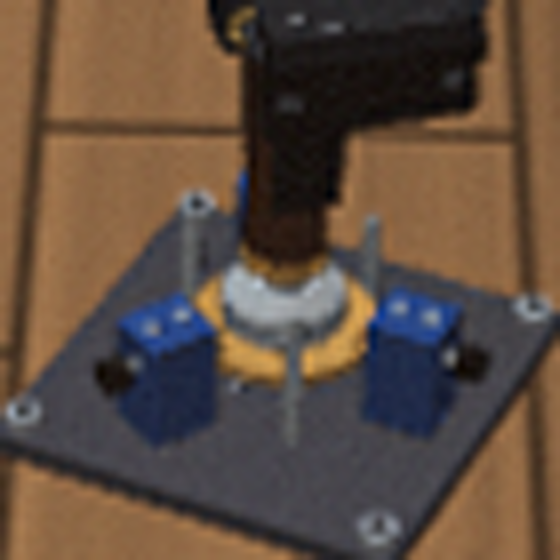

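Call:
drive_tool --pt "0 0 0.5 0 20" --pt "0 0 1 0 20" --pt "0 0 1.5 0 20" --pt "0 0 1.5 0 20"

```text
time: 12.4
position: [0.4907, -0.1515, 0.1669]
tool_rot: [0.0, 0.99, 0.143, 0.0]
ft_force: [-0.2, 0.3, 1.6]
width: 0.0286
```

Call:
drive_tool --pt "0 0 0.3 0 20" --pt "0 0 0.6 0 20" --pt "0 0 0.9 0 20" --pt "0 0 0.9 0 20"

```text
time: 12.9
position: [0.4907, -0.1515, 0.166]
tool_rot: [0.0, 0.99, 0.143, -0.0]
ft_force: [-0.7, -0.3, 1.2]
width: 0.0287
```

Call:
drive_tool --pt "0 0 0.3 0 20" --pt "0 0 0.6 0 20" --pt "0 0 0.9 0 20" --pt "0 0 0.9 0 20"

```text
time: 13.4
position: [0.4907, -0.1515, 0.1651]
tool_rot: [0.0, 0.99, 0.143, -0.0]
ft_force: [0.4, 0.8, 1.3]
width: 0.0284
```

Call:
drive_tool --pt "0 0 0.3 0 20" --pt "0 0 0.6 0 20" --pt "0 0 0.9 0 20" --pt "0 0 0.9 0 20"

```text
time: 13.9
position: [0.4907, -0.1515, 0.1642]
tool_rot: [0.0, 0.99, 0.143, -0.0]
ft_force: [0.6, 1.3, 2.4]
width: 0.0289
```

Call:
drive_tool --pt "0 0 0.3 0 20" --pt "0 0 0.6 0 20" --pt "0 0 0.6 0 20"

```text
time: 14.28
position: [0.4907, -0.1515, 0.1636]
tool_rot: [0.0, 0.99, 0.143, -0.0]
ft_force: [-0.1, 0.6, 1.9]
width: 0.0286
```

Call:
drive_tool --pt "0 0 0.3 0 20" --pt "0 0 0.6 0 20" --pt "0 0 0.6 0 20"

```text
time: 14.65
position: [0.4907, -0.1515, 0.163]
tool_rot: [0.0, 0.99, 0.143, 0.0]
ft_force: [-0.8, 0.3, 2.4]
width: 0.0285
```

Call:
drive_tool --pt "0 0 0.3 0 20" --pt "0 0 0.6 0 20" --pt "0 0 0.6 0 20"

```text
time: 15.02
position: [0.4907, -0.1515, 0.1624]
tool_rot: [0.0, 0.99, 0.143, 0.0]
ft_force: [-0.2, 0.2, 2.6]
width: 0.0287
```

Call:
drive_tool --pt "0 0 0.3 0 20" --pt "0 0 0.6 0 20" --pt "0 0 0.6 0 20"

```text
time: 15.4
position: [0.4907, -0.1515, 0.1618]
tool_rot: [0.0, 0.99, 0.143, 0.0]
ft_force: [-0.0, 0.6, 1.9]
width: 0.0291
```

Call:
drive_tool --pt "0 0 0.3 0 20" --pt "0 0 0.6 0 20" --pt "0 0 0.6 0 20"

```text
time: 15.78
position: [0.4907, -0.1515, 0.1612]
tool_rot: [0.0, 0.99, 0.143, 0.0]
ft_force: [-0.9, 0.2, 1.6]
width: 0.0284
```

Call:
drive_tool --pt "0 0 0.3 0 20" --pt "0 0 0.6 0 20" --pt "0 0 0.6 0 20"

```text
time: 16.15
position: [0.4907, -0.1515, 0.1606]
tool_rot: [0.0, 0.99, 0.143, 0.0]
ft_force: [-0.2, 0.4, 2.5]
width: 0.0289
```

Call:
drive_tool --pt "0 0 0.3 0 20" --pt "0 0 0.6 0 20" --pt "0 0 0.6 0 20"

```text
time: 16.52
position: [0.4907, -0.1515, 0.16]
tool_rot: [0.0, 0.99, 0.143, -0.0]
ft_force: [0.5, -1.1, 2.3]
width: 0.0288
```

```bash
python3 - <<'E'
from h import *
a=viewer.camera("side")[:,:,::-1];cv2.imwrite("pics/side9.png",a)
cv2.imwrite("pics/g5.png",cv2.resize(a[175:245,315:385],None,fx=8,fy=8,interpolation=cv2.INTER_CUBIC))
A=gold(cv2.imread("pics/side3.png"));D=gold(a)
print({x:float(D[x][1]-A[x][1]) for x in (343,344,345,346,347,348,353,354,355,356,357,358)})
o=status.get_obs();print(o["position"],o["ft_force"],o["wrist_torque"],o["width"])
E
```

```text
{343: 7.25, 344: 7.75, 345: 7.5, 346: 7.75, 347: 8.0, 348: 8.0, 353: 8.25, 354: 7.5, 355: 7.25, 356: 7.5, 357: 7.25, 358: 7.5}
[ 0.4907 -0.1515  0.16  ] [-0.8379  0.1958  2.4551] [0.0733 0.0157 0.0258] 0.028750231367496482
```

View pics/g5.png

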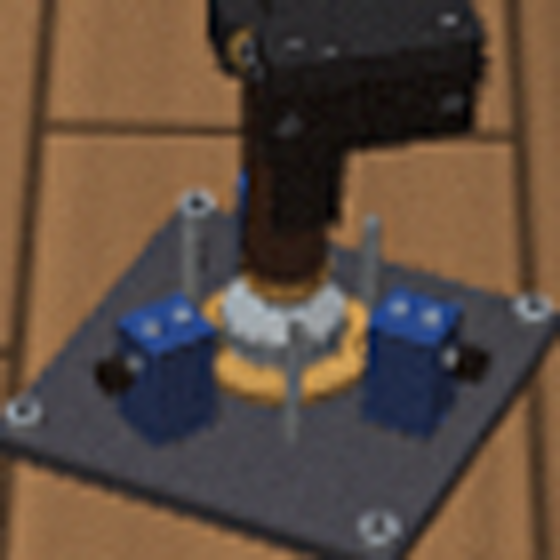

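Picture: the disc has followed the foot down, its lower edge level on the left and right (about 7.6 px lower than at the start). The catch knobs at crop pixels (115,378) and (470,365) are back in. I'll go on in small steps to the stops.

Call:
drive_tool --pt "0 0 0.3 0 20" --pt "0 0 0.5 0 20" --pt "0 0 0.5 0 20"

```text
time: 16.95
position: [0.4907, -0.1515, 0.1595]
tool_rot: [0.0, 0.99, 0.143, -0.0]
ft_force: [-0.2, 0.2, 3.4]
width: 0.0287
```

Call:
drive_tool --pt "0 0 0.2 0 20" --pt "0 0 0.4 0 20" --pt "0 0 0.4 0 20"

```text
time: 17.32
position: [0.4907, -0.1515, 0.1592]
tool_rot: [0.0, 0.99, 0.143, 0.0]
ft_force: [0.5, 0.8, 3.1]
width: 0.0285
```

Call:
drive_tool --pt "0 0 0.2 0 20" --pt "0 0 0.4 0 20" --pt "0 0 0.4 0 20"

```text
time: 17.7
position: [0.4907, -0.1515, 0.159]
tool_rot: [0.0, 0.99, 0.143, 0.0]
ft_force: [-1.3, 1.0, 8.3]
width: 0.0288
```

Call:
drive_tool --pt "0 0 0.2 0 20" --pt "0 0 0.2 0 20"

```text
time: 17.95
position: [0.4908, -0.1515, 0.159]
tool_rot: [0.0, 0.99, 0.143, 0.0]
ft_force: [-1.2, 2.0, 8.8]
width: 0.0287
```

Call:
drive_tool --pt "0 0 0.3 0 20" --pt "0 0 0.3 0 20"

```text
time: 18.2
position: [0.4908, -0.1515, 0.1589]
tool_rot: [0.0, 0.99, 0.143, 0.0]
ft_force: [-1.3, 2.1, 12.5]
width: 0.0283
```

Call:
drive_tool --pt "0 0 0.3 0 20" --pt "0 0 0.3 0 20"

```text
time: 18.45
position: [0.4908, -0.1515, 0.1588]
tool_rot: [0.0, 0.99, 0.143, 0.0]
ft_force: [-3.0, 2.1, 15.3]
width: 0.0289
```

```bash
python3 - <<'E'
from h import *
L=[]
for i in range(5):
    a=viewer.camera("side")[:,:,::-1]; o=status.get_obs(); L.append(np.r_[o["ft_force"],o["wrist_torque"]])
cv2.imwrite("pics/side10.png",a);print(np.array(L)); print(o["position"],o["time"])
cv2.imwrite("pics/g6.png",cv2.resize(a[175:245,315:385],None,fx=8,fy=8,interpolation=cv2.INTER_CUBIC))
A=gold(cv2.imread("pics/side3.png"));D=gold(a)
print({x:float(D[x][1]-A[x][1]) for x in (343,344,345,346,347,348,353,354,355,356,357,358)})
E
```

```text
[[-3.0096  2.1303 17.3372  0.4355  0.5666 -0.0146]
 [-2.4602  1.5777 15.7754  0.4062  0.5914 -0.0119]
 [-2.1508  2.0199 16.4508  0.4799  0.6229 -0.0085]
 [-2.9424  2.1218 15.5766  0.4961  0.5969 -0.0123]
 [-3.0845  1.2465 15.5458  0.4136  0.6318 -0.0027]]
[ 0.4908 -0.1515  0.1588] 18.7
{343: 7.75, 344: 8.0, 345: 7.75, 346: 8.5, 347: 8.25, 348: 8.0, 353: 8.5, 354: 8.0, 355: 7.5, 356: 7.75, 357: 7.5, 358: 7.75}
```

View pics/g6.png

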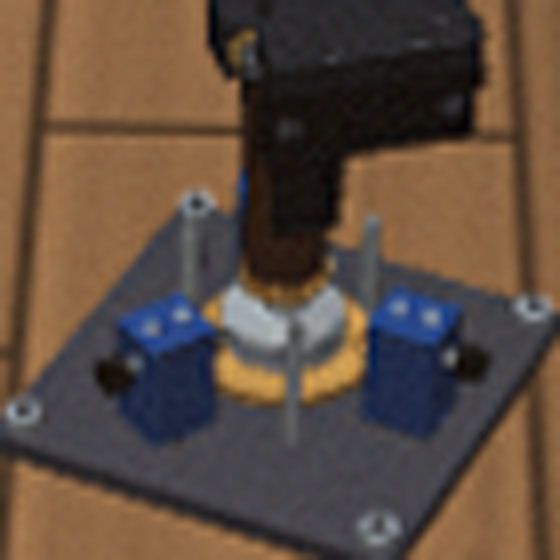

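Call:
drive_tool --pt "0 0 0 0 20" --pt "0 0 0 0 20" --pt "0 0 0 0 20" --pt "0 0 0 0 20" --pt "0 0 0 0 20"

```text
time: 19.32
position: [0.4908, -0.1515, 0.1588]
tool_rot: [0.0, 0.99, 0.143, 0.0]
ft_force: [-1.3, 2.7, 15.8]
width: 0.0286
```

Call:
drive_tool --pt "0 0 0 0 20" --pt "0 0 0 0 20" --pt "0 0 0 0 20" --pt "0 0 0 0 20" --pt "0 0 0 0 20"

```text
time: 19.95
position: [0.4908, -0.1515, 0.1588]
tool_rot: [0.0, 0.99, 0.143, 0.0]
ft_force: [-3.1, 1.3, 16.1]
width: 0.0287
```

```bash
python3 - <<'E'
from h import *
t=np.linspace(0,2*np.pi,2000)
def low(z,ax=0,ay=0):
    x=.032*np.cos(t);y=.032*np.sin(t);p=proj("side",np.c_[.4912+x,-.1513+y,z+x*ax+y*ay]); 
    return {c:p[np.abs(p[:,0]-c)<.4,1].max() for c in (344,346,348,353,355,357)}
a=low(.046)
for ax,ay in((0,0),(.03,0),(-.03,0),(0,.03),(0,-.03)):
    b=low(.0245-.006,ax,ay); print(ax,ay,[round(b[c]-a[c],2) for c in a])
A=gold(cv2.imread("pics/side3.png"));D=gold(cv2.imread("pics/side10.png"));print([D[c][1]-A[c][1] for c in a])
E
```

```text
0 0 [np.float64(7.94), np.float64(7.93), np.float64(7.91), np.float64(7.86), np.float64(7.81), np.float64(7.76)]
0.03 0 [np.float64(7.81), np.float64(7.84), np.float64(7.87), np.float64(7.92), np.float64(7.92), np.float64(7.91)]
-0.03 0 [np.float64(8.07), np.float64(8.01), np.float64(7.95), np.float64(7.8), np.float64(7.72), np.float64(7.61)]
0 0.03 [np.float64(7.7), np.float64(7.67), np.float64(7.64), np.float64(7.59), np.float64(7.57), np.float64(7.54)]
0 -0.03 [np.float64(8.18), np.float64(8.18), np.float64(8.18), np.float64(8.12), np.float64(8.06), np.float64(7.99)]
[np.float64(8.0), np.float64(8.5), np.float64(8.0), np.float64(8.5), np.float64(7.5), np.float64(7.5)]
```

Call:
drive_tool --pt "0 0 -1 0 20" --pt "0 0 -4 0 20" --pt "0 0 -8 0 20" --pt "0 0 -14 0 20" --pt "0 0 -25 0 20" --pt "0 0 -45 0 20" --pt "0 0 -70 0 20" --pt "0 0 -95 0 20" --pt "0 0 -105 0 20" --pt "0 0 -105 0 20" --pt "0 0 -105 0 20"

```text
time: 21.32
position: [0.4904, -0.1513, 0.2621]
tool_rot: [-0.0, 0.99, 0.143, -0.001]
ft_force: [0.2, 0.9, -3.0]
width: 0.0284
```

```bash
python3 - <<'E'
from h import *
a=viewer.camera("side")[:,:,::-1];cv2.imwrite("pics/side11.png",a)
o=status.get_obs();print(o["position"],o["ft_force"],o["wrist_torque"],o["width"])
cv2.imwrite("pics/g7.png",cv2.resize(a[155:245,315:385],None,fx=6,fy=6,interpolation=cv2.INTER_CUBIC))
A=gold(cv2.imread("pics/side3.png"));D=gold(a)
print({x:float(D[x][1]-A[x][1]) for x in (343,344,345,346,347,348,353,354,355,356,357,358)})
print(shift((.5228,.1498,.264)))
E
```

```text
[ 0.4904 -0.1514  0.262 ] [ 0.5206  0.4117 -3.2816] [0.0009 0.0037 0.016 ] 0.028743711016160117
{343: 5.0, 344: 5.25, 345: 5.25, 346: 5.5, 347: 5.25, 348: 5.0, 353: 5.25, 354: 5.25, 355: 5.0, 356: 5.0, 357: 5.0, 358: 5.25}
[ 116.5269 -279.606    -1.8554]
```

View pics/g7.png

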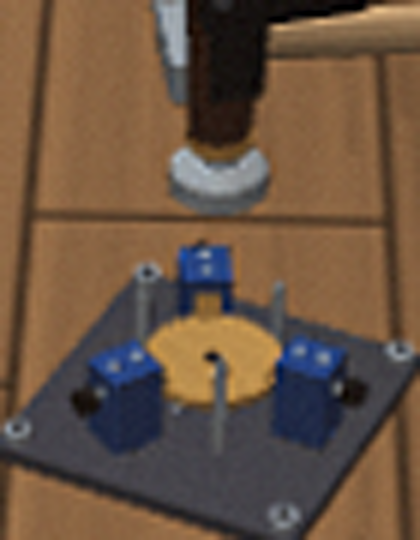

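Picture: the disc lies level about 18 mm below its start (top ≈ 34 mm), held by the catches, and the foot is clear above it. Now back to the stand.

Call:
drive_tool --pt "10 -25 -2 0 20" --pt "29 -70 -2 0 20" --pt "50 -120 -2 0 20" --pt "70 -170 -2 0 20" --pt "90 -217 -2 0 20" --pt "106 -253 -2 0 20" --pt "114 -272 -2 0 20" --pt "116.5 -279.5 -2 0 20" --pt "116.5 -279.5 -2 0 20" --pt "116.5 -279.5 -2 0 20" --pt "116.5 -279.5 -2 0 20"

```text
time: 22.75
position: [0.5231, 0.1489, 0.2649]
tool_rot: [0.0, 0.99, 0.143, -0.0]
ft_force: [-0.6, 0.1, -2.6]
width: 0.0284
```

```bash
python3 - <<'E'
from h import *
a=viewer.camera("side")[:,:,::-1];cv2.imwrite("pics/side12.png",a)
o=status.get_obs();print(o["position"],o["ft_force"])
im=a;h=cv2.cvtColor(np.ascontiguousarray(im),cv2.COLOR_BGR2HSV); m=cv2.inRange(h,(0,0,90),(180,75,255))[250:278,315:355]
ys,xs=np.nonzero(m);ys+=250;xs+=315
for r in np.unique(ys): print(r,xs[ys==r].min(),xs[ys==r].max(),end="; ")
print(shift((.5230,.1498,.150)))
E
```

```text
[0.5231 0.149  0.2649] [ 0.6132  0.5224 -3.3137]
256 328 342; 257 327 343; 258 326 344; 259 325 344; 260 325 344; 261 325 344; 262 326 344; 263 326 343; 264 326 343; 265 328 342; 266 329 340; 267 328 338; 268 330 342; 269 329 334; 270 332 338; [  0.1278  -0.8589 114.9496]
```

Call:
drive_tool --pt "0 -1 30 0 20" --pt "0 -1 65 0 20" --pt "0 -1 90 0 20" --pt "0 -1 104 0 20" --pt "0 -1 110 0 20" --pt "0 -1 115 0 20" --pt "0 -1 115 0 20"

```text
time: 23.68
position: [0.5229, 0.1506, 0.1502]
tool_rot: [0.0, 0.99, 0.143, 0.0]
ft_force: [-1.1, -0.8, -3.1]
width: 0.0289
```

Call:
drive_tool --pt "0 0 1.5 0 20" --pt "0 0 3 0 20" --pt "0 0 4 0 20" --pt "0 0 5 0 20" --pt "0 0 5 0 20"

```text
time: 24.3
position: [0.5228, 0.1506, 0.1448]
tool_rot: [0.0, 0.99, 0.143, -0.0]
ft_force: [-0.3, -0.6, -4.2]
width: 0.0288
```

Call:
drive_tool --pt "0 0 0.5 0 20" --pt "0 0 0.5 0 20"

```text
time: 24.55
position: [0.5228, 0.1506, 0.1444]
tool_rot: [0.0, 0.99, 0.143, -0.0]
ft_force: [0.4, 0.0, -2.9]
width: 0.0286
```

```bash
python3 - <<'E'
from h import *
a=viewer.camera("side")[:,:,::-1];cv2.imwrite("pics/side13.png",a)
print(status.get_obs()["ft_force"],status.get_obs()["position"])
cv2.imwrite("pics/g8.png",cv2.resize(a[240:330,295:375],None,fx=6,fy=6,interpolation=cv2.INTER_CUBIC))
E
```

```text
[-0.583  -0.3099 -3.0577] [0.5228 0.1506 0.1444]
```

View pics/g8.png

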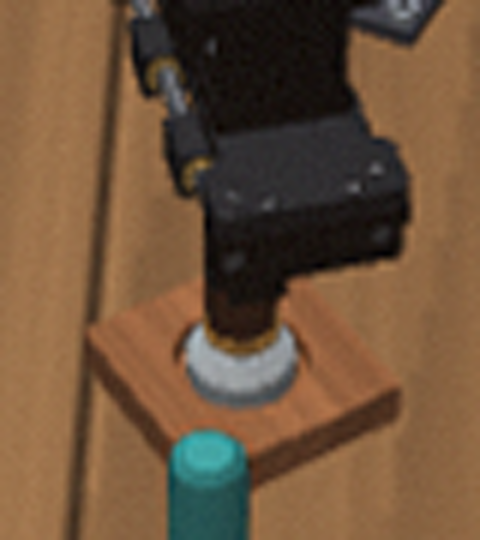

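Picture: the foot is inside the recess (crop pixel 240,370), clear of the rim. It hasn't quite touched down, so I'll lower a little more.

Call:
drive_tool --pt "0 0 0.4 0 20" --pt "0 0 0.8 0 20" --pt "0 0 0.8 0 20"

```text
time: 24.98
position: [0.5228, 0.1506, 0.1442]
tool_rot: [0.0, 0.99, 0.143, 0.0]
ft_force: [-2.6, -0.2, 6.6]
width: 0.029
```

Call:
drive_tool --pt "0 0 -0.5 0 20" --pt "0 0 -0.5 0 20"

```text
time: 25.22
position: [0.5228, 0.1506, 0.1442]
tool_rot: [0.0, 0.99, 0.143, 0.0]
ft_force: [-1.1, 0.3, 2.5]
width: 0.0287
```

Call:
drive_tool --pt "0 0 0 0 35" --pt "0 0 0 0 45" --pt "0 0 0 0 60" --pt "0 0 0 0 70" --pt "0 0 0 0 70" --pt "0 0 0 0 70"

```text
time: 25.98
position: [0.5228, 0.1506, 0.1441]
tool_rot: [0.0, 0.99, 0.143, 0.0]
ft_force: [0.6, -0.5, 0.1]
width: 0.0693
```

Call:
drive_tool --pt "0 0 -10 0 70" --pt "0 0 -30 0 70" --pt "0 0 -60 0 70" --pt "0 0 -100 0 70" --pt "0 0 -130 0 70" --pt "0 0 -150 0 70" --pt "0 0 -150 0 70" --pt "50 100 -150 0 70" --pt "-15 110 -150 0 70" --pt "-35 160 -150 0 70" --pt "-35 210 -150 0 70" --pt "-35 260 -150 0 70" --pt "-50 310 -150 0 70" --pt "-80 360 -150 0 70" --pt "-110 410 -150 0 70" --pt "-130 450 -150 0 70" --pt "-160 490 -150 0 70" --pt "-190 520 -150 0 70" --pt "-190 520 -150 0 70" --pt "-190 520 -150 0 70"

```text
time: 28.48
position: [0.4882, -0.4015, 0.2934]
tool_rot: [-0.001, 0.99, 0.143, -0.0]
ft_force: [0.2, 0.1, -0.7]
width: 0.0702
```

```bash
python3 - <<'E'
from h import *
for i in range(6): viewer.camera("top")
ims={}
for n in C: ims[n]=np.ascontiguousarray(viewer.camera(n)[:,:,::-1]);cv2.imwrite(f"pics/{n}14.png",ims[n])
o=status.get_obs();print(o["position"],o["ft_force"],o["qd"],o["time"])
a,b=ims["side"],ims["top"]
f=lambda i,x,y:cv2.resize(i[y:y+72,x:x+96],None,fx=4,fy=4,interpolation=cv2.INTER_CUBIC)
cv2.imwrite("pics/h.png",np.vstack([np.hstack([f(a,290,258),f(a,302,185)]),np.hstack([f(b,195,230),f(b,323,240)])]))
A=gold(cv2.imread("pics/side3.png"));D=gold(a)
print({x:float(D[x][1]-A[x][1]) for x in (343,344,345,346,347,348,353,354,355,356,357,358)})
E
```

```text
[ 0.4885 -0.4015  0.2942] [-0.2429 -0.3284 -0.0296] [-0.0043 -0.0024 -0.0004  0.0014 -0.0004  0.0004] 28.875
{343: 5.0, 344: 5.25, 345: 5.0, 346: 5.5, 347: 5.25, 348: 5.0, 353: 5.5, 354: 5.25, 355: 5.25, 356: 5.0, 357: 5.0, 358: 5.25}
```

View pics/h.png

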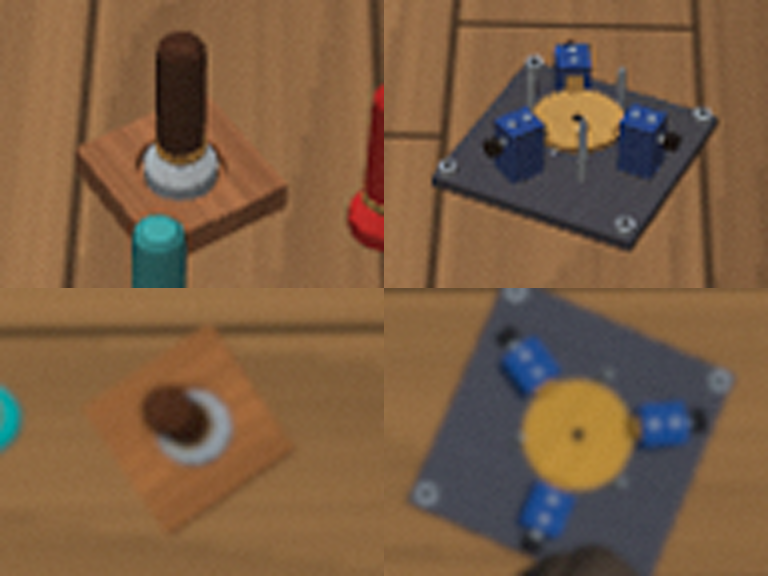

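View pics/top14.png

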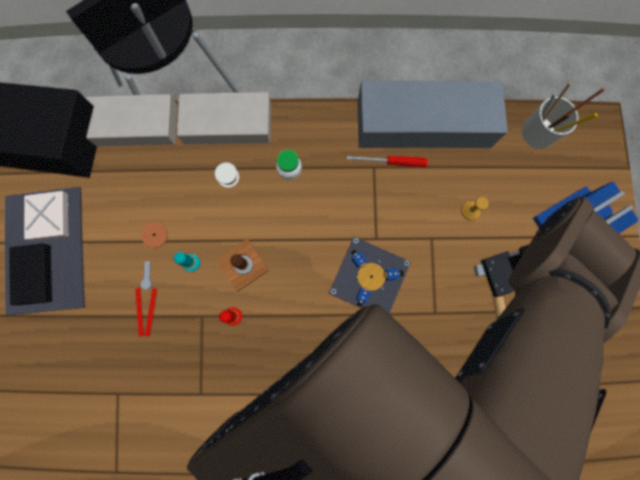

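Picture: the tamper stands upright in its recess (top 240,264). The disc is centred and level, held under the catches (top 371,277). Bystanders are where they were, and the arm is clear at 29 cm height.

```bash
python3 -c "
from station import ticket; print(ticket.hand_in())"
```

```text
the job is handed in; nothing more can be done
None
```

The brass disc is pressed down and caught in the jig, the tamper is back in its stand, and I have handed the job in at about 29 s; no verdict came back.

- **Press:** The disc bottomed out with its top about 25 mm above the bench. I held about 19 N for roughly 1.5 s. The readings were 18.5 to 20.5 N, measured at the wrist with the tamper's weight taken off, so the contact force itself was not measured directly.
- **Disc:** It sprang back about 18 mm below its start, so its top is near 34 mm. Its edge is level left to right to within picture resolution. The two catch knobs I could see in the side view moved back in once the disc was past.
- **Tamper:** It stands upright and released in the recess. The gripper is clear at about 29 cm.
- **Bystanders:** All look unmoved in the last pictures, except that the arm hides most of the hammer; only its head shows, where it was.

**Checks that disagreed:**
- **Camera views:** The two views differed by 1 to 2 mm in places, and up to about 5 mm for one estimate of the disc's centre. I used averages of the better readings.
- **Force on the way down:** The net force fell to about 1 N near 36 mm, probably because friction in the catches was holding the disc.
- **Wrist moments:** They only fit a centred press if the sensor's reference point lies well behind the TCP, about 0.25 m above the tamper's foot.
- **Disc tilt towards or away from the camera:** I could only bound this roughly, to about 0.03 rad.

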